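# Tip an aluminium profile over in the marking jig and press it home on the end stop

## Task

The length of aluminium profile stands on end in the channel of the steel marking jig. Without picking it up, tip it over so that it lies in the channel with its upper end toward the end stop, then slide it along until that end is flush on the stop and press it there steadily for at least half a second, so that about 11 N reach the stop itself beyond what the sliding takes (at least 7, never more than 16). Never push on it with more than 25 N anywhere, let go of it when it is home, and leave the other things on the bench where they are.

Things in the scene. Friction and masses are not known exactly. Their poses are not given: they have to be found in the camera images.
- profile: The workpiece: square slotted aluminium profile with flat black end caps, 50 x 50 x 170 mm, 0.25 to 0.49 kg (varies, as does friction; slides at 1 to 5 N). Origin: centre of the end it stands on; z runs along its length to the other end (up at the start; balance point 85 mm along it). It stands in the jig's channel, sides nearly parallel to the rails.
- profile_top (a point): Centre of the other end face of the profile (170 mm along its z axis): the upper end at the start, the end that must finally meet the stop.
- jig: Marking jig, fixed: dark steel plate 340 x 90 mm with two low steel rails. Origin at bench level; x along the channel toward the end stop, z up. Channel floor (rubber) 12 mm above the bench, 56 mm wide (3 mm play each side of the profile); rails 16 mm above the floor; both run from x = -165 to +145 mm. The end away from the stop is open.
- stop_face (a point): Centre of the stop's face: jig x = 145, y = 0, 37 mm above the bench (mid-height of the lying profile); axes as the jig. The stop is rigid steel, 66 mm wide, top 56 mm above the bench. The profile is flush when profile_top is at x = 0 here. Tipped over where it stands, it lands about 20 to 75 mm short.
- end_stop: The steel end stop itself, fixed to the jig; origin at the foot of its face, on the plate, 10 mm above the bench.
- chuck: Bystander: drill chuck, 46 mm across and 68 mm high, standing beside the jig. Origin at its underside.
- vee: Bystander: steel vee block, 60 x 50 mm and 40 mm high, standing beside the jig. Origin at its underside.
- gear: Bystander: spur gear, 66 mm across and 26 mm high, lying beside the jig. Origin at its underside.
Mind the look-alikes: they are no part of the job. Several things have the shape of the profile; the one meant has the colours described above.

How it is judged:
By the outcome, as a careful person would: the job done as asked, in the order asked, and still so for the second after the job is handed in, with the robot touching nothing.
It also fails if it takes over 61 s, if anything falls off the work surface, if the arm or the gripper's body presses on something with over 40 N, if the wrist force passes 120 N, or if a joint passes its speed limit or range.

## Robot

A 6-joint arm with a two-finger parallel gripper is mounted at the origin on the work surface; the furniture and walls round the work are solid. World frame = base frame: x ahead of the robot, y to its left, z up, the work surface at z = 0. Lengths are in m, angles in rad, forces in N, time in s.
With the tool pointing down it reaches from about 0.35 to 0.775 m from the base axis. Payload 7.3 kg.
Tool frame: the origin (TCP) lies at the very end of the fingers, on their centre line; the grasp point (between the pads) lies 19 mm behind it; z points along the fingers, y is the line along which they close (so a half turn about z gives the same grasp; the last joint's range is limited). The gripper opens to 92 mm and grips with 3 to 60 N. Pads are 19 mm wide; open, the fingers measure 130 mm over their backs; the gripper's body (75 mm by 190 mm) begins 47 mm behind the grasp point.
Start: joints at [1.181, 0.342, 1.524, -0, 1.275, -0.146], TCP at [0.127, 0.509, 0.227] pointing down, gripper open.
Joint ranges: [-2.53, 2.53], [-0.77, 2.02], [0.04, 2.7], [-1, 4.14], [0.28, 2.66], [-3.11, 3.11]. Speed limits (rad/s): [2.57, 2.57, 3.14, 3.14, 3.14, 3.14].

## Interface

Orientations are given as [roll, pitch, yaw] about the fixed x, y, z axes, in that order (R = Rz(yaw) Ry(pitch) Rx(roll)).
In Python, from cell import observe, read_camera, get_calibration, hand_in, search_frame gives the robot as it stands.
- The arm moves only by the tool step_arm, never from a script. Its argument "commands" is a list of rows, each an object with "translation": the shift along the tool's x, y, z in mm, a list of three; "roll": the turn about the tool's z in rad. In form: [{"translation": [x, y, z], "roll": roll}, ...]. A call has 1 to 20 rows; each row shifts and turns the commanded pose from where the row before left it, along the tool's axes as they then stand; what a row does not reach is not made up. A row lasts 1/12 s, in which the tool goes at most 41.7 mm and 7.16 degrees, less where a joint would pass 70% of its speed; a pose out of reach is approached as far as the arm can. A call is refused whole if a number of a shift passes 41.7 or a number of a turn 0.125, either way. A call with a gripper value outside its range is refused whole. "fingers" is the opening, from 0 (shut) to 1 (fully open), set as the call begins (left out, the last holds). The fingers move at their own pace and stop on an object; "grip_force" is the grip in N (left out, the last holds). Time passes only in rows, so rows that do not move let the fingers close. It gives the time, the measured TCP pose, the force, the opening and the grip force at its end, in the units of the state.
- observe(): the state, without advancing time (a new reading comes with each control period).
- read_camera(name): name is "scene" or "top" or "wrist"; returns the picture (400x640x3 uint8, red, green, blue); there is no depth.
- get_calibration(name): a dict with "camera_matrix" (3x3 intrinsics, pixels), "world_from_camera" (4x4, takes a point from camera to world coordinates). Camera axes: x right, y up, looking along -z (the intrinsics and any distortion apply to the point x, -y, -z); pixel columns grow to the right and rows downward; lengths in m; the calibration is good to about 2 mm. The wrist camera is an equidistant fisheye: a pixel r from the principal point sees the ray r / f radians off the axis. A picture is of the moment at which its call begins: read the wrist's pose just before it. get_calibration takes no time and is no camera call; for the wrist camera it gives the pose at the moment of the call.
- hand_in(): hands the job in; it is judged then, once.
Trained networks look in the newest picture that a camera, given by its name, has taken for a name from the list of things; names that differ only in an ending like _2 or _b are one class to them, and where a whole thing is asked for, a point or a joint stands for the part that bears it (a point fixed in the world has none). Each returns a list of dicts, best first, with "confidence" (0 to 1); they miss things now and then, are a little off and sometimes report something else, mostly with a low value. They report only what shows in the picture. A call takes as long as a camera call. They do not tell look-alikes from the thing itself.
- search_frame(camera, name): "at" ([x, y, z] in m, in world coordinates, good to about 4 mm: the middle of the surface that is visible of it).
The state is a dict: "time": time; "qpos": joint angles; "qvel": joint speeds; "joint_efforts": joint torques, N m; "tool_pos": TCP position; "tool_rot": TCP orientation; "contact_force": force on the tool from outside, world axes, zero at the start; "torque": the same for the moment, N m; "opening": finger opening in m; "grip_force": force on a finger pad.
Only numpy, scipy, OpenCV 4.12 (cv2) and the standard library are available. Lean on these libraries where they do the work, as an engineer would, in place of code of your own. Each camera call takes 0.05 s, during which the arm holds its last target. There are 200 camera calls.

## Working session

There is one attempt and no reset: what is moved stays moved. The work goes in short steps, Python scripts to look and compute and a tool call to move; the robot and the scene stay as the last step left them, time stands still between calls to the robot, and variables do not carry over. Pictures are saved under pics/ and viewed, at most 10 in all, crops included, and the job is handed in when it is done.

Besides the shell and the picture viewer there is one more tool, called after "Emit:" by a JSON object that holds its "fn" and its "kwargs", one argument or row to a line. step_arm: Moves the arm, as the interface text tells. Its arguments: {"type":"object","properties":{"commands":{"type":"array"},"fingers":{"type":"number"},"grip_force":{"type":"number"}},"required":["commands"]}

```bash
mkdir -p pics; ls
python3 - <<'E'
from cell import *
import cv2, numpy as np
s=observe(); print({k:np.round(v,3).tolist() for k,v in s.items()})
a=read_camera("scene"); 
for n in ["profile","profile_top","jig","stop_face","end_stop","chuck","vee","gear"]:
    print(n,[(np.round(d["at"],3).tolist(),round(d["confidence"],2)) for d in search_frame("scene",n)][:3])
b=read_camera("top")
for n in ["profile","profile_top","jig","stop_face","end_stop","chuck","vee","gear"]:
    print(n,[(np.round(d["at"],3).tolist(),round(d["confidence"],2)) for d in search_frame("top",n)][:3])
cv2.imwrite("pics/scene.png",a[:,:,::-1]);cv2.imwrite("pics/top.png",b[:,:,::-1])
for n in ["scene","top"]:
    c=get_calibration(n); print(n,np.round(c["camera_matrix"],1).tolist(),np.round(c["world_from_camera"],3).tolist(),c.keys())
E
```

```text
pics
{'time': 0.0, 'qpos': [1.181, 0.343, 1.525, -0.0, 1.275, -0.146], 'qvel': [-0.0, -0.001, 0.0, -0.001, 0.001, -0.0], 'joint_efforts': [0.002, -43.124, -24.422, 0.072, 0.056, -0.0], 'tool_pos': [0.127, 0.509, 0.226], 'tool_rot': [-3.14, -0.0, 2.898], 'contact_force': [-0.322, 0.465, 0.246], 'torque': [0.003, 0.025, 0.037], 'grip_force': 0.0, 'opening': 0.092}
profile [([0.59, 0.156, 0.136], 0.84), ([0.452, 0.082, 0.118], 0.78)]
profile_top [([0.587, 0.155, 0.136], 0.85), ([0.455, 0.082, 0.117], 0.64)]
jig [([0.458, -0.05, 0.012], 0.96), ([0.556, 0.042, 0.046], 0.6), ([0.455, -0.153, 0.036], 0.41)]
stop_face [([0.456, -0.049, 0.015], 0.55)]
end_stop [([0.456, -0.155, 0.04], 0.8)]
chuck [([0.558, 0.042, 0.047], 0.65)]
vee [([0.366, -0.058, 0.032], 0.81)]
gear [([0.377, 0.069, 0.02], 0.94)]
profile [([0.472, 0.094, 0.181], 0.63), ([0.584, 0.173, 0.169], 0.6)]
profile_top [([0.468, 0.096, 0.18], 0.79), ([0.588, 0.171, 0.167], 0.55)]
jig [([0.459, -0.03, 0.011], 0.81)]
stop_face [([0.463, -0.03, 0.012], 0.68), ([0.463, -0.147, 0.053], 0.38)]
end_stop [([0.463, -0.15, 0.051], 0.76)]
chuck [([0.56, 0.054, 0.057], 0.73), ([0.463, -0.15, 0.055], 0.5)]
vee [([0.374, -0.055, 0.034], 0.94)]
gear [([0.385, 0.073, 0.018], 0.88)]
scene [[519.1, 0.0, 320.4], [0.0, 519.1, 205.7], [0.0, 0.0, 1.0]] [[0.651, 0.437, -0.621, -0.108], [-0.759, 0.394, -0.518, -0.457], [0.018, 0.808, 0.588, 0.675], [0.0, 0.0, 0.0, 1.0]] dict_keys(['camera_matrix', 'world_from_camera'])
top [[382.0, 0.0, 327.3], [0.0, 382.0, 194.4], [0.0, 0.0, 1.0]] [[-0.026, 0.995, -0.097, 0.393], [-0.999, -0.029, -0.03, -0.007], [-0.033, 0.096, 0.995, 0.968], [0.0, 0.0, 0.0, 1.0]] dict_keys(['camera_matrix', 'world_from_camera'])
```

View pics/scene.png

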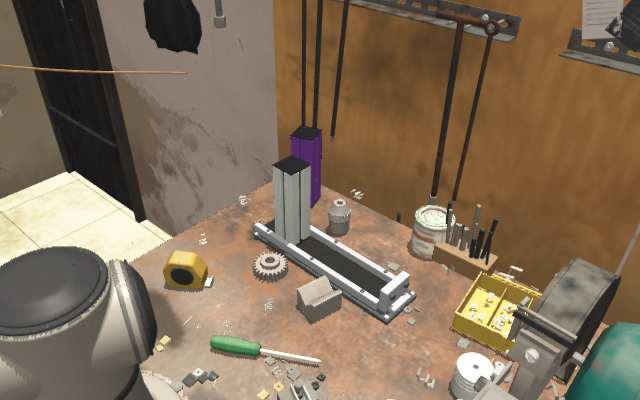

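View pics/top.png

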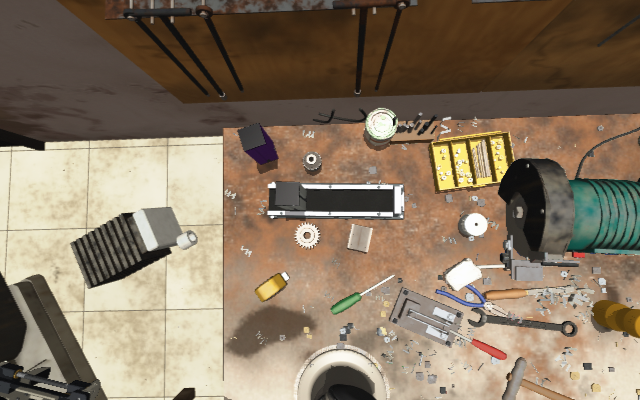

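The scene view shows the grey profile standing at about (292,200), with the purple look-alike behind it at (306,165). The end stop is at (395,290). In the top view the jig channel runs from (270,200) to (402,200), with the stop on the right. I'll zoom in to measure the jig axis.

Run:
```python
import cv2, numpy as np
b=cv2.imread("pics/top.png")[170:230,260:410]; a=cv2.imread("pics/scene.png")[120:325,245:425]
b=cv2.resize(b,None,fx=4,fy=4,interpolation=cv2.INTER_CUBIC);a=cv2.resize(a,None,fx=2.9,fy=2.9,interpolation=cv2.INTER_CUBIC)
cv2.imwrite("pics/c1.png",b); cv2.imwrite("pics/c2.png",a)
```

```text
(no output)
```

View pics/c1.png

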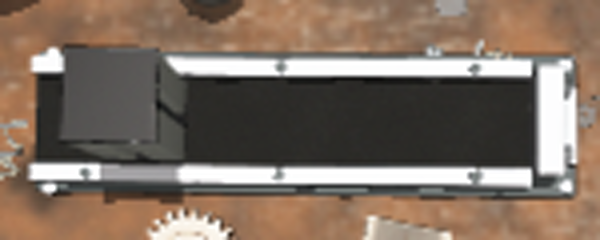

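View pics/c2.png

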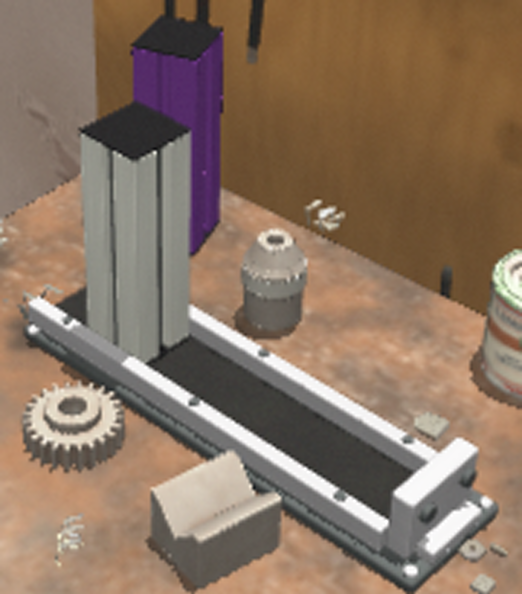

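Crop 1: the rails' inner edges run from (32,72) to (533,76) and from (30,163) to (533,168). The stop's front edge is at x≈538, and the profile's top corners are about (65,47), (157,50), (155,141) and (62,138). Crop 2: the profile's top corners are (80,130), (137,103), (190,130) and (133,158).

```bash
cat > h.py <<'E'
import numpy as np
from cell import *
def proj(n,px,z,c=None):
    c=c or get_calibration(n); K=c["camera_matrix"]; T=np.array(c["world_from_camera"])
    px=np.atleast_2d(px).astype(float)
    d=np.c_[(px[:,0]-K[0][2])/K[0][0],-(px[:,1]-K[1][2])/K[1][1],-np.ones(len(px))]@T[:3,:3].T
    o=T[:3,3]; return o+d*((z-o[2])/d[:,2])[:,None]
E
python3 - <<'E'
from h import *
np.set_printoptions(precision=4,suppress=True)
t=lambda p:np.array(p)/4+[260-.375,170-.375]
s=lambda p:np.array(p)/2.9+[245-.3,120-.3]
r=proj("top",t([[32,72],[533,76],[30,163],[533,168]]),.028); print("rails",r)
for i in (0,2): d=r[i+1]-r[i]; print(np.linalg.norm(d),np.arctan2(d[1],d[0]))
print("stop",proj("top",t([[538,65],[538,178]]),.056))
q=proj("top",t([[65,47],[157,50],[155,141],[62,138]]),.182); print("top",q,q.mean(0)); d=q[1]-q[0]+q[2]-q[3];print(np.arctan2(d[1],d[0]),np.linalg.norm(d)/2)
q=proj("scene",s([[80,130],[137,103],[190,130],[133,158]]),.182); print("scene top",q.mean(0),q); d=q[3]-q[0]+q[2]-q[1];print(np.arctan2(d[1],d[0]),np.linalg.norm(d)/2)
r=proj("scene",s([[190,313],[408,462],[125,360],[388,528],[35,297]]),.028); print("rails",r)
for i in (0,2): d=r[i+1]-r[i]; print(np.linalg.norm(d),np.arctan2(d[1],d[0]))
print("stop",proj("scene",s([[393,494],[460,440]]),.056))
E
```

```text
rails [[ 0.5057  0.1692  0.028 ]
 [ 0.4939 -0.1409  0.028 ]
 [ 0.449   0.1711  0.028 ]
 [ 0.4373 -0.1385  0.028 ]]
0.31033349571155905 -1.6086236327258894
0.3097961911264759 -1.608570824575846
stop [[ 0.4974 -0.1401  0.056 ]
 [ 0.43   -0.1373  0.056 ]]
top [[0.4998 0.1229 0.182 ]
 [0.4967 0.0749 0.182 ]
 [0.4494 0.0768 0.182 ]
 [0.4523 0.1251 0.182 ]] [0.4745 0.0999 0.182 ]
-1.6326007515621919 0.048247458681544085
scene top [0.4736 0.0996 0.182 ] [[0.4504 0.1249 0.182 ]
 [0.4984 0.1212 0.182 ]
 [0.4965 0.0742 0.182 ]
 [0.449  0.0783 0.182 ]]
-1.6058026688559928 0.0468542287116229
rails [[ 0.5048  0.0803  0.028 ]
 [ 0.4841 -0.1167  0.028 ]
 [ 0.4386  0.0792  0.028 ]
 [ 0.431  -0.1395  0.028 ]
 [ 0.446   0.1727  0.028 ]]
0.1980648221121078 -1.6753645339596093
0.21881846993081336 -1.6057026283889293
stop [[ 0.4312 -0.14    0.056 ]
 [ 0.4947 -0.1439  0.056 ]]
```

Emit:
{"fn": "step_arm", "kwargs": {
  "commands": [
    {"translation": [0,0,0],"roll": -0.103},
    {"translation": [0,0,0],"roll": -0.103},
    {"translation": [-25.8,-22.9,0],"roll": 0},
    {"translation": [-25.8,-22.9,0],"roll": 0},
    {"translation": [-25.8,-22.9,0],"roll": 0},
    {"translation": [-25.8,-22.9,0],"roll": 0},
    {"translation": [-25.8,-22.9,0],"roll": 0},
    {"translation": [-25.8,-22.9,0],"roll": 0},
    {"translation": [-25.8,-22.9,0],"roll": 0},
    {"translation": [-25.8,-22.9,0],"roll": 0},
    {"translation": [-25.8,-22.9,0],"roll": 0},
    {"translation": [-25.8,-22.9,0],"roll": 0},
    {"translation": [-25.8,-22.9,0],"roll": 0},
    {"translation": [-25.8,-22.9,0],"roll": 0},
    {"translation": [-25.8,-22.9,0],"roll": 0},
    {"translation": [-25.8,-22.9,0],"roll": 0},
    {"translation": [0,0,0],"roll": 0},
    {"translation": [0,0,0],"roll": 0}
  ],
  "fingers": 0
}}

```text
time: 2.4
tool_pos: [0.4764, 0.1742, 0.2264]
tool_rot: [3.142, -0.001, 3.101]
contact_force: [-0.3, -0.9, -0.4]
opening: 0.0005
grip_force: 0.0
```

Emit:
{"fn": "step_arm", "kwargs": {
  "commands": [
    {"translation": [0,0,27],"roll": 0},
    {"translation": [0,0,27],"roll": 0},
    {"translation": [0,0,27],"roll": 0},
    {"translation": [0,-10,0],"roll": 0},
    {"translation": [0,-10,0],"roll": 0},
    {"translation": [0,0,0],"roll": 0},
    {"translation": [0,0,0],"roll": 0}
  ]
}}

```text
time: 2.98
tool_pos: [0.4757, 0.1552, 0.1477]
tool_rot: [3.141, 0.003, 3.103]
contact_force: [0.3, 0.5, 0.5]
opening: 0.0003
grip_force: 0.0
```

Emit:
{"fn": "step_arm", "kwargs": {
  "commands": [
    {"translation": [0,-3,0],"roll": 0},
    {"translation": [0,-3,0],"roll": 0},
    {"translation": [0,-3,0],"roll": 0},
    {"translation": [0,-2,0],"roll": 0},
    {"translation": [0,-2,0],"roll": 0},
    {"translation": [0,-2,0],"roll": 0},
    {"translation": [0,-2,0],"roll": 0},
    {"translation": [0,-2,0],"roll": 0},
    {"translation": [0,-2,0],"roll": 0},
    {"translation": [0,-2,0],"roll": 0},
    {"translation": [0,0,0],"roll": 0}
  ]
}}

```text
time: 3.9
tool_pos: [0.4739, 0.1322, 0.1457]
tool_rot: [-3.142, -0.0, 3.104]
contact_force: [-0.5, -0.1, -0.2]
opening: 0.0003
grip_force: 0.1
```

Run:
```python
from h import *
import cv2
a=read_camera("scene")
cv2.imwrite("pics/d1.png",cv2.resize(a[90:330,220:430,::-1],None,fx=2.4,fy=2.4))
print(observe()["contact_force"])
```

```text
[-0.1944208   0.64950199 -0.19325287]
```

View pics/d1.png

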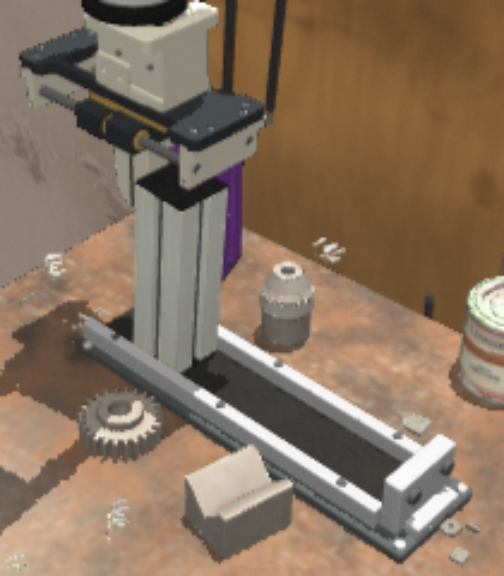

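The finger is behind the profile at about (130,180), and the profile leans slightly, with its foot at (185,360). I'll keep tipping slowly.

Emit:
{"fn": "step_arm", "kwargs": {
  "commands": [
    {"translation": [0,-2,0],"roll": 0},
    {"translation": [0,-2,0],"roll": 0},
    {"translation": [0,-2,0],"roll": 0},
    {"translation": [0,-2,0],"roll": 0},
    {"translation": [0,-2,0],"roll": 0},
    {"translation": [0,-2,0],"roll": 0},
    {"translation": [0,-2,0],"roll": 0},
    {"translation": [0,-2,0],"roll": 0},
    {"translation": [0,-2,0],"roll": 0},
    {"translation": [0,-2,0],"roll": 0},
    {"translation": [0,0,0],"roll": 0}
  ]
}}

```text
time: 4.87
tool_pos: [0.4731, 0.1122, 0.1457]
tool_rot: [-3.142, -0.0, 3.104]
contact_force: [-0.2, -0.0, -0.5]
opening: 0.0007
grip_force: 0.0
```

Run:
```python
from h import *
import cv2
a=read_camera("scene")
cv2.imwrite("pics/d2.png",cv2.resize(a[90:330,220:430,::-1],None,fx=2.4,fy=2.4))
print(observe()["contact_force"])
```

```text
[ 0.43905929 -0.16537215 -0.51773681]
```

View pics/d2.png

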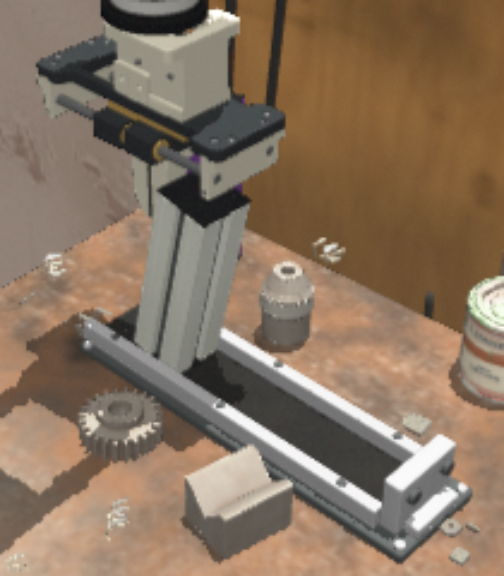

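The profile leans about 13° about its front lower edge, with its top at (205,190), and the foot hasn't moved. A few more millimetres should take it past balance.

Emit:
{"fn": "step_arm", "kwargs": {
  "commands": [
    {"translation": [0,-2,0],"roll": 0},
    {"translation": [0,-2,0],"roll": 0},
    {"translation": [0,-2,0],"roll": 0},
    {"translation": [0,-2,0],"roll": 0},
    {"translation": [0,-2,0],"roll": 0},
    {"translation": [0,-2,0],"roll": 0},
    {"translation": [0,-2,0],"roll": 0},
    {"translation": [0,0,0],"roll": 0},
    {"translation": [0,0,0],"roll": 0},
    {"translation": [0,0,0],"roll": 0},
    {"translation": [0,0,0],"roll": 0},
    {"translation": [0,0,0],"roll": 0},
    {"translation": [0,0,0],"roll": 0}
  ]
}}

```text
time: 6.0
tool_pos: [0.4726, 0.0986, 0.1457]
tool_rot: [3.142, 0.0, 3.104]
contact_force: [0.2, -0.1, 0.3]
opening: 0.0004
grip_force: 0.0
```

Run:
```python
from h import *
import cv2
a=read_camera("scene")
cv2.imwrite("pics/d3.png",cv2.resize(a[90:330,220:430,::-1],None,fx=2.4,fy=2.4))
for n in ["profile","profile_top","end_stop"]:
    print(n,[(np.round(d["at"],3).tolist(),round(d["confidence"],2)) for d in search_frame("scene",n)][:3])
b=read_camera("top"); cv2.imwrite("pics/d3t.png",cv2.resize(b[170:230,260:410,::-1],None,fx=4,fy=4,interpolation=cv2.INTER_CUBIC))
```

```text
profile [([0.582, 0.159, 0.04], 0.61), ([0.45, -0.03, 0.06], 0.59)]
profile_top [([0.577, 0.156, 0.04], 0.93), ([0.453, -0.026, 0.056], 0.75)]
end_stop [([0.455, -0.154, 0.038], 0.93)]
```

View pics/d3.png

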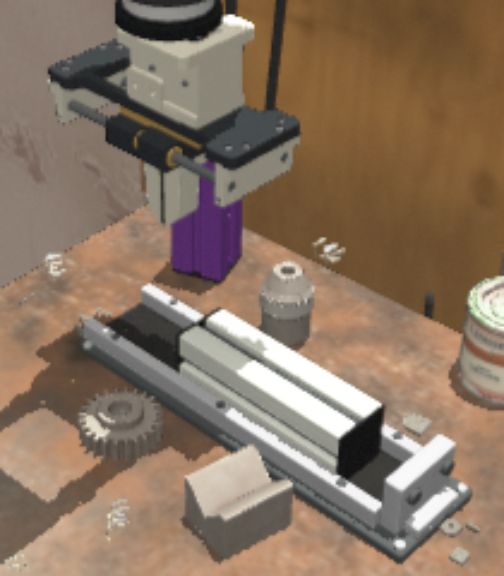

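The profile now lies flat in the channel. Its upper end faces the stop, with the end's top edge running from (335,437) to (383,405). Its rear end is near (195,318). Next I'll compute the gap and the rear face position.

Run:
```python
from h import *
np.set_printoptions(precision=4,suppress=True)
q=proj("scene",np.array([[335,437],[383,405],[180,333],[212,308]])/2.4+[220-.3,90-.3],.062); print(q)
u=np.array([np.cos(-1.6086),np.sin(-1.6086)]); print((np.array([.4656,-.1397])-q[:,:2])@u)
```

```text
[[ 0.4378 -0.0909  0.062 ]
 [ 0.4886 -0.0967  0.062 ]
 [ 0.4512  0.0723  0.062 ]
 [ 0.4922  0.0751  0.062 ]]
[0.0477 0.0438 0.2113 0.2156]
```

Emit:
{"fn": "step_arm", "kwargs": {
  "commands": [
    {"translation": [-1,13,0],"roll": 0},
    {"translation": [-1,13,0],"roll": 0},
    {"translation": [0,0,0],"roll": 0},
    {"translation": [0,0,20],"roll": 0},
    {"translation": [0,0,25],"roll": 0},
    {"translation": [0,0,25],"roll": 0},
    {"translation": [0,0,25],"roll": 0},
    {"translation": [0,0,20],"roll": 0},
    {"translation": [0,0,10],"roll": 0},
    {"translation": [0,0,0],"roll": 0},
    {"translation": [0,0,0],"roll": 0},
    {"translation": [0,0,0],"roll": 0}
  ]
}}

```text
time: 7.25
tool_pos: [0.4765, 0.1244, 0.0218]
tool_rot: [3.141, 0.002, 3.104]
contact_force: [0.6, -0.6, 0.3]
opening: 0.0003
grip_force: 0.0
```

Emit:
{"fn": "step_arm", "kwargs": {
  "commands": [
    {"translation": [0,-4,0],"roll": 0},
    {"translation": [0,-4,0],"roll": 0},
    {"translation": [0,-4,0],"roll": 0},
    {"translation": [0,-4,0],"roll": 0},
    {"translation": [0,-4,0],"roll": 0},
    {"translation": [0,-2,0],"roll": 0},
    {"translation": [0,-2,0],"roll": 0},
    {"translation": [0,-2,0],"roll": 0},
    {"translation": [0,-2,0],"roll": 0},
    {"translation": [0,-2,0],"roll": 0},
    {"translation": [0,-2,0],"roll": 0},
    {"translation": [0,-2,0],"roll": 0},
    {"translation": [0,-2,0],"roll": 0},
    {"translation": [0,-2,0],"roll": 0},
    {"translation": [0,-2,0],"roll": 0},
    {"translation": [0,-2,0],"roll": 0}
  ]
}}

```text
time: 8.58
tool_pos: [0.474, 0.0824, 0.0207]
tool_rot: [3.141, 0.0, 3.104]
contact_force: [0.3, 1.2, -0.1]
opening: 0.0002
grip_force: 0.6
```

Emit:
{"fn": "step_arm", "kwargs": {
  "commands": [
    {"translation": [0,-2,0],"roll": 0},
    {"translation": [0,-2,0],"roll": 0},
    {"translation": [0,-2,0],"roll": 0}
  ]
}}

```text
time: 8.83
tool_pos: [0.4738, 0.0763, 0.0207]
tool_rot: [3.141, 0.0, 3.104]
contact_force: [-0.1, 1.2, -0.2]
opening: 0.0006
grip_force: 0.6
```

Emit:
{"fn": "step_arm", "kwargs": {
  "commands": [
    {"translation": [0,-2,0],"roll": 0},
    {"translation": [0,-2,0],"roll": 0}
  ]
}}

```text
time: 9.0
tool_pos: [0.4736, 0.0723, 0.0207]
tool_rot: [3.142, -0.0, 3.104]
contact_force: [0.3, 1.3, -1.0]
opening: 0.0005
grip_force: 0.6
```

Emit:
{"fn": "step_arm", "kwargs": {
  "commands": [
    {"translation": [0,-2,0],"roll": 0},
    {"translation": [0,-2,0],"roll": 0}
  ]
}}

```text
time: 9.17
tool_pos: [0.4735, 0.0683, 0.0207]
tool_rot: [3.142, 0.0, 3.104]
contact_force: [0.4, 0.7, 0.5]
opening: 0.0007
grip_force: 0.5
```

Emit:
{"fn": "step_arm", "kwargs": {
  "commands": [
    {"translation": [0,-2,0],"roll": 0},
    {"translation": [0,-2,0],"roll": 0},
    {"translation": [0,-2,0],"roll": 0},
    {"translation": [0,-1,0],"roll": 0},
    {"translation": [0,-1,0],"roll": 0},
    {"translation": [0,-1,0],"roll": 0},
    {"translation": [0,-1,0],"roll": 0}
  ]
}}

```text
time: 9.75
tool_pos: [0.4731, 0.0584, 0.0207]
tool_rot: [3.142, 0.0, 3.104]
contact_force: [1.0, 2.1, -1.0]
opening: 0.0003
grip_force: 0.5
```

Emit:
{"fn": "step_arm", "kwargs": {
  "commands": [
    {"translation": [0,-1,0],"roll": 0},
    {"translation": [0,-1,0],"roll": 0},
    {"translation": [0,-1,0],"roll": 0}
  ]
}}

```text
time: 10.0
tool_pos: [0.473, 0.0554, 0.0207]
tool_rot: [3.141, -0.0, 3.104]
contact_force: [0.6, 1.2, -0.3]
opening: 0.0004
grip_force: 0.5
```

Emit:
{"fn": "step_arm", "kwargs": {
  "commands": [
    {"translation": [0,-1,0],"roll": 0},
    {"translation": [0,-1,0],"roll": 0}
  ]
}}

```text
time: 10.17
tool_pos: [0.4729, 0.0534, 0.0207]
tool_rot: [3.142, -0.0, 3.104]
contact_force: [-0.4, 1.3, -1.6]
opening: 0.0003
grip_force: 0.5
```

Emit:
{"fn": "step_arm", "kwargs": {
  "commands": [
    {"translation": [0,-0.5,0],"roll": 0},
    {"translation": [0,-0.5,0],"roll": 0},
    {"translation": [0,-0.5,0],"roll": 0}
  ]
}}

```text
time: 10.42
tool_pos: [0.4729, 0.052, 0.0207]
tool_rot: [3.141, 0.0, 3.104]
contact_force: [0.3, 1.3, -1.0]
opening: 0.0002
grip_force: 0.5
```

Emit:
{"fn": "step_arm", "kwargs": {
  "commands": [
    {"translation": [0,-0.5,0],"roll": 0},
    {"translation": [0,-0.5,0],"roll": 0}
  ]
}}

```text
time: 10.58
tool_pos: [0.4729, 0.051, 0.0207]
tool_rot: [3.141, 0.0, 3.104]
contact_force: [-0.3, 0.7, 0.1]
opening: 0.0003
grip_force: 0.5
```

Emit:
{"fn": "step_arm", "kwargs": {
  "commands": [
    {"translation": [0,-0.5,0],"roll": 0},
    {"translation": [0,-0.5,0],"roll": 0}
  ]
}}

```text
time: 10.75
tool_pos: [0.4728, 0.05, 0.0207]
tool_rot: [3.142, 0.0, 3.104]
contact_force: [0.3, 1.1, -0.4]
opening: 0.0
grip_force: 0.5
```

Emit:
{"fn": "step_arm", "kwargs": {
  "commands": [
    {"translation": [0,-0.5,0],"roll": 0}
  ]
}}

```text
time: 10.83
tool_pos: [0.4728, 0.0495, 0.0207]
tool_rot: [3.142, 0.0, 3.104]
contact_force: [0.9, 1.6, -0.0]
opening: 0.0005
grip_force: 0.5
```

Emit:
{"fn": "step_arm", "kwargs": {
  "commands": [
    {"translation": [0,-0.5,0],"roll": 0}
  ]
}}

```text
time: 10.92
tool_pos: [0.4728, 0.049, 0.0207]
tool_rot: [3.142, 0.0, 3.104]
contact_force: [-0.1, 0.6, -0.8]
opening: 0.0003
grip_force: 0.5
```

Emit:
{"fn": "step_arm", "kwargs": {
  "commands": [
    {"translation": [0,-0.5,0],"roll": 0}
  ]
}}

```text
time: 11.0
tool_pos: [0.4727, 0.0485, 0.0207]
tool_rot: [3.141, -0.0, 3.104]
contact_force: [0.1, 3.6, -0.4]
opening: 0.0005
grip_force: 1.6
```

Emit:
{"fn": "step_arm", "kwargs": {
  "commands": [
    {"translation": [0,-0.5,0],"roll": 0}
  ]
}}

```text
time: 11.08
tool_pos: [0.4726, 0.0484, 0.0207]
tool_rot: [3.141, -0.0, 3.103]
contact_force: [0.1, 7.0, -0.3]
opening: 0.0005
grip_force: 3.7
```

Contact with the stop. I'll let it settle, then trim.

Emit:
{"fn": "step_arm", "kwargs": {
  "commands": [
    {"translation": [0,0,0],"roll": 0}
  ]
}}

```text
time: 11.17
tool_pos: [0.4726, 0.0485, 0.0207]
tool_rot: [3.141, -0.0, 3.103]
contact_force: [0.7, 5.1, -0.1]
opening: 0.0006
grip_force: 2.4
```

Emit:
{"fn": "step_arm", "kwargs": {
  "commands": [
    {"translation": [0,-0.4,0],"roll": 0},
    {"translation": [0,0,0],"roll": 0}
  ]
}}

```text
time: 11.33
tool_pos: [0.4726, 0.0484, 0.0207]
tool_rot: [3.14, -0.0, 3.103]
contact_force: [0.7, 7.2, -0.9]
opening: 0.0004
grip_force: 3.6
```

Emit:
{"fn": "step_arm", "kwargs": {
  "commands": [
    {"translation": [0,-0.5,0],"roll": 0},
    {"translation": [0,0,0],"roll": 0}
  ]
}}

```text
time: 11.5
tool_pos: [0.4726, 0.0484, 0.0207]
tool_rot: [3.14, 0.0, 3.103]
contact_force: [0.8, 9.9, -0.3]
opening: 0.0003
grip_force: 5.1
```

Emit:
{"fn": "step_arm", "kwargs": {
  "commands": [
    {"translation": [0,-0.4,0],"roll": 0},
    {"translation": [0,0,0],"roll": 0}
  ]
}}

```text
time: 11.67
tool_pos: [0.4726, 0.0484, 0.0208]
tool_rot: [3.139, 0.0, 3.103]
contact_force: [0.6, 12.6, 0.1]
opening: 0.0005
grip_force: 6.4
```

Emit:
{"fn": "step_arm", "kwargs": {
  "commands": [
    {"translation": [0,0,0],"roll": 0},
    {"translation": [0,0,0],"roll": 0}
  ]
}}

```text
time: 11.83
tool_pos: [0.4726, 0.0484, 0.0208]
tool_rot: [3.139, 0.0, 3.103]
contact_force: [0.6, 12.5, -0.4]
opening: 0.0008
grip_force: 6.3
```

About 12.5 N of push less about 1.2 N of sliding puts about 11.3 N on the stop. I'll hold that for about 1 s.

Emit:
{"fn": "step_arm", "kwargs": {
  "commands": [
    {"translation": [0,0,0],"roll": 0},
    {"translation": [0,0,0],"roll": 0},
    {"translation": [0,0,0],"roll": 0},
    {"translation": [0,0,0],"roll": 0},
    {"translation": [0,0,0],"roll": 0},
    {"translation": [0,0,0],"roll": 0}
  ]
}}

```text
time: 12.33
tool_pos: [0.4726, 0.0484, 0.0208]
tool_rot: [3.139, 0.0, 3.103]
contact_force: [1.4, 13.3, -0.2]
opening: 0.0002
grip_force: 6.3
```

Emit:
{"fn": "step_arm", "kwargs": {
  "commands": [
    {"translation": [0,0,0],"roll": 0},
    {"translation": [0,0,0],"roll": 0},
    {"translation": [0,0,0],"roll": 0},
    {"translation": [0,0,0],"roll": 0},
    {"translation": [0,0,0],"roll": 0},
    {"translation": [0,0,0],"roll": 0}
  ]
}}

```text
time: 12.83
tool_pos: [0.4726, 0.0484, 0.0208]
tool_rot: [3.139, 0.0, 3.103]
contact_force: [0.8, 12.4, 1.1]
opening: 0.0001
grip_force: 6.3
```

Emit:
{"fn": "step_arm", "kwargs": {
  "commands": [
    {"translation": [0,1,0],"roll": 0},
    {"translation": [0,1,0],"roll": 0},
    {"translation": [0,4,0],"roll": 0},
    {"translation": [0,10,0],"roll": 0},
    {"translation": [0,15,0],"roll": 0},
    {"translation": [0,15,0],"roll": 0},
    {"translation": [0,0,0],"roll": 0},
    {"translation": [0,0,-30],"roll": 0},
    {"translation": [0,0,-40],"roll": 0},
    {"translation": [0,0,-40],"roll": 0},
    {"translation": [0,0,-40],"roll": 0},
    {"translation": [0,0,0],"roll": 0},
    {"translation": [0,0,0],"roll": 0}
  ]
}}

```text
time: 13.92
tool_pos: [0.4757, 0.0926, 0.1731]
tool_rot: [3.141, 0.006, 3.104]
contact_force: [-1.0, -0.1, -0.3]
opening: 0.0003
grip_force: 0.0
```

Run:
```python
from h import *
import cv2
a=read_camera("scene")
cv2.imwrite("pics/e.png",cv2.resize(a[90:330,220:430,::-1],None,fx=2.4,fy=2.4))
```

```text
(no output)
```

View pics/e.png

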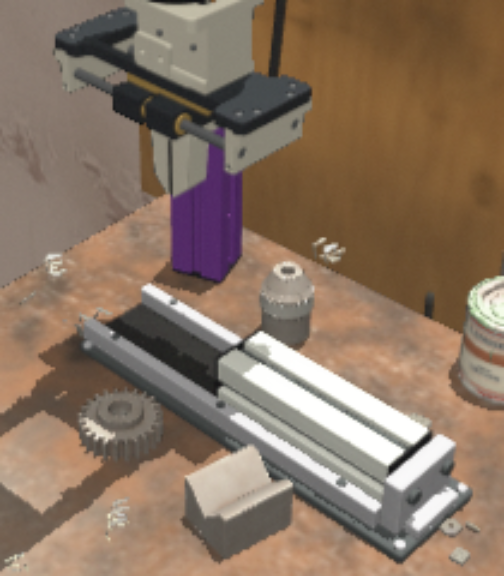

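The profile lies flush on the stop, with its end cap meeting the stop at about (410,455). The bystanders haven't moved and the gripper is clear.

```bash
python3 -c "
from cell import hand_in; print(hand_in())"
```

```text
the job is handed in; nothing more can be done
None
```

I tipped the profile over in the channel, slid it flush onto the stop and pressed it for about 1.2 s with about 11 N reaching the stop. I then let go, with the other things left where they were, and handed the job in at about 14 s.

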